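# Register a printing block against a sprung stop

### The arm

A 7-joint arm with a two-finger parallel gripper is mounted at the origin on the work surface. World frame = base frame: x ahead of the robot, y to its left, z up, the work surface at z = 0. Lengths are in mm, angles in rad, forces in N, time in s.
With the tool pointing down it reaches from about 400 to 900 mm from the base axis. Payload 5.6 kg.
Tool frame: the origin (TCP) lies midway between the tips of the shut fingers; the grasp point (between the pads) lies 19 mm behind it; x points along the fingers, y is the direction in which the jaws open and shut, and the axes are right-handed (so a half turn about x gives the same grasp; the last joint's range is limited). The gripper opens to 92 mm and grips with 3 to 60 N. Pads are 20 mm wide; open, the fingers measure 128 mm over their backs; the gripper's body (75 mm by 189 mm) begins 69 mm behind the grasp point.
Start: joints at [1.197, 0.468, -0.012, 1.603, 0.006, 1.071, -0.056], TCP at [211.079, -614.78, 214.592] pointing down, gripper open.
Joint ranges: [-2.53, 2.53], [-0.31, 2.02], [-1.57, 1.55], [0.28, 2.44], [-1.29, 4.43], [0.15, 1.84], [-2.92, 2.92]. Speed limits (rad/s): [2.57, 2.57, 3.14, 3.14, 3.14, 3.14, 3.14].

### API

Orientations are given as a rotation vector (axis times angle).
In Python, from cell import robot, grip, kin, viewer gives the robot as it stands. Calls block until the motion is done:
- robot.movep(position, orientation): joint-space move of the TCP to a pose.
- robot.servo_line(position, feed=150, rotation=None): straight line of the TCP; rotation=None keeps the orientation; feed is the mean speed in mm/s.
- robot.goto_joints(angles): joint-space move.
- grip(opening, newtons=None): opening from 0.0 (shut) to 1.0 (fully open); newtons is the grip in N (None keeps the last); returns when the fingers have stopped.
- robot.hold(seconds).
- kin.ik(position, orientation): joint angles nearest the present ones, or None.
- robot.observe(): the state.
- viewer.read_camera(name): name is "scene" or "top" or "wrist"; returns the picture (400x640x3 uint8, red, green, blue); there is no depth.
- viewer.camera_info(name): a dict with "camera_matrix" (3x3 intrinsics, pixels), "k1" (the pictures are not rectified: a ray, as slopes to the right and down, at radius r is drawn at 1 + k1 r^2 times it, then the intrinsics apply), "R" (3x3) and "t" (3): a world point X has camera coordinates R X + t. Camera axes: x right, y down, z forward; pixel columns grow to the right and rows downward; lengths in mm; the calibration is good to about 2 mm. A picture is of the moment at which its call begins: read the wrist's pose just before it. camera_info takes no time and is no camera call; for the wrist camera it gives the pose at the moment of the call.
A pose or a line that the arm cannot do raises robot.IKError and nothing moves.
- robot.job_done(): hands the job in, once; it reports no verdict.
Trained networks look in the newest picture that a camera, given by its name, has taken for a name from the list of things; names that differ only in an ending like _2 or _b are one class to them, and where a whole thing is asked for, a point or a joint stands for the part that bears it (a point fixed in the world has none). Each returns a list of dicts, best first, with "confidence" (0 to 1); they miss things now and then, are a little off and sometimes report something else, mostly with a low value. They report only what shows in the picture. A call takes as long as a camera call. They do not tell look-alikes from the thing itself.
- viewer.silhouettes(name, camera): "mask" (400x640 bool, what is visible of it).
- viewer.pinpoint(name, camera): "at" ([x, y, z] in mm, in the coordinates of the camera as it stood for that picture, good to about 4 mm: a listed point, or the origin of a listed thing).
The state is a dict: "t": time; "joints": joint angles; "joint_velocities": joint speeds; "joint_torque": joint torques, N m; "tcp_pos": TCP position; "tcp_rot": TCP orientation; "contact_force": force on the tool from outside, world axes, zero at the start; "wrist_torque": the same for the moment, N m; "grip_width": opening from 0.0 (shut) to 1.0 (fully open).
Only numpy, scipy, OpenCV 4.12 (cv2) and the standard library are available. Lean on these libraries where they do the work, as an engineer would, in place of code of your own. Each camera call takes 0.05 s, during which the arm holds its last target.

### The job

One bay of the print jig has a blank card in it and the other is taken by a knob-handled block: set the ridge-handled printing block lengthwise, face down, into the bay with the card, and push it along the bay against the sprung plunger until its front end is square against both hard stops, firmly but without ramming it. Finish while still holding it pressed there (the spring would push it back), and leave the knob-handled block and everything else on the table where it stands.

Things in the scene. Friction and masses are not known exactly. Their poses are not given: they have to be found in the camera images.
- jig: two-bay print jig, fixed: plywood base 200 x 230 x 8 mm, origin at the centre of its underside. +x is the push direction, towards the aluminium plunger housing (44 mm high, jig x = 68 to 98 mm); +y is towards the left bay. Two bays run along x, centred at y = +55 (left) and -55 mm (right); each ends in two steel hard stops with a brass sprung plunger between them
- stops_left: the pair of steel hard stops of the left bay, fixed to the jig, each 12 mm wide, 28 mm tall above the bay floor, centred 19 mm either side of the bay's middle; their faces are at x = +45 mm in the jig's frame (this origin coincides with the jig's origin)
- stops_right: the same for the right bay (this origin also coincides with the jig's origin)
- seat_left (a point): point on the left bay's floor, on its middle line, in the plane of its stop faces (jig x = 45, y = 55, z = 8 mm). The bay is 58 mm wide between wooden rails 8 mm thick, tops 20 mm above the table; they run from jig x = -65 to 45 mm and the open mouth flares from there to x = -95 mm
- seat_right (a point): the same for the right bay (jig x = 45, y = -55, z = 8 mm)
- plunger_left (a joint): travel (m) of the left plunger, a 14 mm brass pin, axis 18 mm above the bay floor: 0 = free, standing 18 mm out in front of the stop faces; grows as it is pushed towards the housing; 0.018 = flush with the stop faces. The spring resists with 3 N at first and 8.4 N at 18 mm (300 N/m) and pushes the block back if nothing holds it
- plunger_right (a joint): the same for the right bay's plunger
- tip_left (a point): centre of the left plunger's front face (moves with it)
- tip_right (a point): the same for the right plunger
- block: the printing block to use, loose, wood, 0.09 to 0.18 kg: base 80 (x) x 50 (y) x 28 (z) mm with a dark printing face below; on top, centred, a straight ridge handle 60 (x) x 22 (y) x 34 (z) mm (top 62 mm above the underside). Origin: centre of its underside. Both ends alike. Seated on the stops, its origin is 40 mm short of their faces
- knob_block: another printing block with the same base and a round knob (34 mm across, top 64 mm above its underside) in place of the ridge; it stands in one of the two bays, origin at the centre of its underside, and must stay there
- card: blank paper card 98 x 50 mm, under 1 mm thick, lying fixed on the floor of the bay that is free; origin at its centre. Which bay has the card and which the knob-handled block differs from start to start
- tall_tin: bystander, not to be disturbed: round tin 80 mm across, 100 mm tall, with coloured pencils to about 180 mm; origin at its underside
- short_tin: bystander, not to be disturbed: round tin 72 mm across, 75 mm tall, with pencils to about 155 mm; origin at its underside
- spray_can: bystander, not to be disturbed: spray can 65 mm across, 178 mm tall; origin at its underside
- spray_can2: bystander, not to be disturbed: second spray can of that size; origin at its underside
- ink_jar: bystander, not to be disturbed: closed ink jar 48 mm across, 50 mm tall; origin at its underside
- eraser: bystander, not to be disturbed: white eraser 45 x 22 x 12 mm; origin at its underside
- roller: bystander, not to be disturbed: ink roller: rubber roll 70 mm wide, 32 mm across, with a wooden handle 130 mm to its -x side, the origin under the middle of the roll; origin at its underside
There are look-alikes about, which are no part of the job. What is shaped like the block but turquoise is not meant.

How it is judged (in metres and radians):
At the end, for the whole second after the job is handed in: Block flat in the free bay (within 4 mm of its floor, 9 mm of its middle line, 0.06 rad of its direction), plunger in over 16.5 of 18 mm, more than 1 N on the hard stops, block still (under 10 mm/s, tilt under 0.08 rad), robot pressing on it with over 2 N (((value of joint plunger_left above 0.0165 m and contact force between block and stops_left above 1 N and x of block in the frame of jig above 0.002 m and y of block in the frame of jig between 0.046 and 0.064 m and z of block in the frame of jig below 0.012 m) or (value of joint plunger_right above 0.0165 m and contact force between block and stops_right above 1 N and x of block in the frame of jig above 0.002 m and y of block in the frame of jig between -0.064 and -0.046 m and z of block in the frame of jig below 0.012 m)) and angle between the x axis of block and the x axis of jig, either way round below 0.06 rad and angle between block's own z axis and vertical below 0.08 rad and linear speed of block below 0.01 m/s and contact force between any of the fingers, the arm and block above 2 N); the arm keeps its last pose, push and grip.
It fails at once if the knob-handled block is shifted by more than 10 mm (distance of knob_block from where it was at the start of the episode above 0.01 m).
It fails at once if the block is rammed: more than 60 N on the hard stops (contact force between block and stops_left above 60 N or contact force between block and stops_right above 60 N).
It fails at once if a bystander on the table is shifted by more than 25 mm (distance of any of tall_tin, short_tin, spray_can, spray_can2, ink_jar, eraser, roller from where it was at the start of the episode above 0.025 m).
It also fails if it takes over 53 s, if anything falls off the work surface, if the arm or the gripper's body presses on something with over 40 N, if the wrist force passes 120 N, or if a joint passes its speed limit or range.

## Working session

There is one attempt and no reset: what is moved stays moved. The work goes in short steps, each a Python script; the robot and the scene stay as the last script left them, time stands still between calls to the robot, and variables do not carry over. Pictures are saved under pics/ and viewed, and the job is handed in when it is done.

```bash
ls; mkdir -p pics; python3 - <<'E'
from cell import robot, grip, kin, viewer
import cv2
for n in ["scene","top","wrist"]:
    im=viewer.read_camera(n); cv2.imwrite(f"pics/{n}0.png",im[:,:,::-1])
s=robot.observe(); print(s)
for n in ["scene","top"]:
    print(n,viewer.camera_info(n))
E
```

```text
pics
{'t': 0.15, 'joints': array([ 1.197     ,  0.46818927, -0.01156457,  1.60338466,  0.00603258,
        1.07141097, -0.05631865]), 'joint_velocities': array([-0.00036793, -0.0025272 ,  0.00088901, -0.00318699, -0.00117128,
       -0.00018482, -0.00068241]), 'joint_torque': array([ 4.43596537e-04, -5.20946968e+01, -1.24367754e-02, -2.43973875e+01,
       -5.66635025e-02,  1.52717804e-02,  1.44768292e-04]), 'tcp_pos': array([ 210.88361647, -614.37591298,  213.86118775]), 'tcp_rot': array([ 2.04246409,  0.34224594, -2.04323041]), 'contact_force': array([ 0.35913617, -0.46296441,  0.14865205]), 'wrist_torque': array([-0.03019736, -0.05161552, -0.01412919]), 'grip_width': 0.9972760190623393}
scene {'camera_matrix': array([[367.81122761,   0.        , 314.38242219],
       [  0.        , 367.81122761, 203.48816282],
       [  0.        ,   0.        ,   1.        ]]), 'k1': -0.001964424237889807, 'R': array([[-0.69038458,  0.72312673,  0.0213743 ],
       [ 0.43560516,  0.43910747, -0.7857689 ],
       [-0.57759611, -0.53317198, -0.61815077]]), 't': array([ 381.28592656, -228.24769784, 1381.30397759])}
top {'camera_matrix': array([[452.79129452,   0.        , 324.26129188],
       [  0.        , 452.79129452, 196.26553293],
       [  0.        ,   0.        ,   1.        ]]), 'k1': -0.0948755185639159, 'R': array([[ 1.62810930e-03, -9.99941492e-01, -1.06940024e-02],
       [-9.96493221e-01, -7.27671320e-04, -8.36703699e-02],
       [ 8.36576928e-02,  1.07927254e-02, -9.96436103e-01]]), 't': array([  27.64014752,  565.93911774, 1193.5929737 ])}
```

View pics/scene0.png

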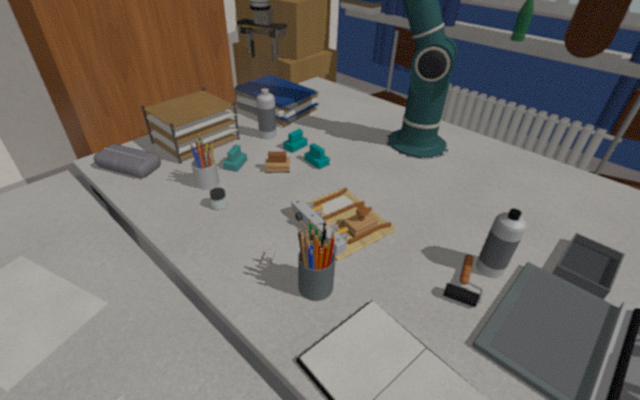

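View pics/top0.png

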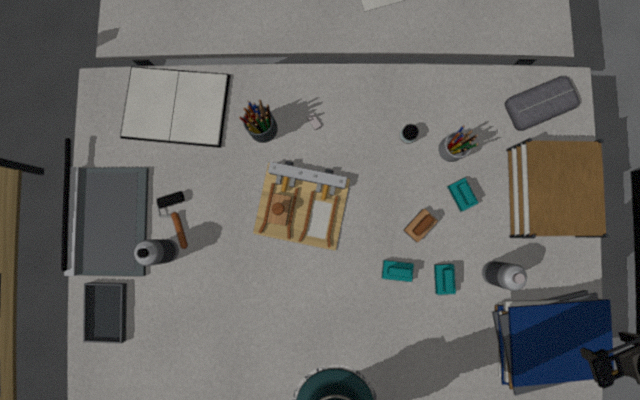

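View pics/wrist0.png

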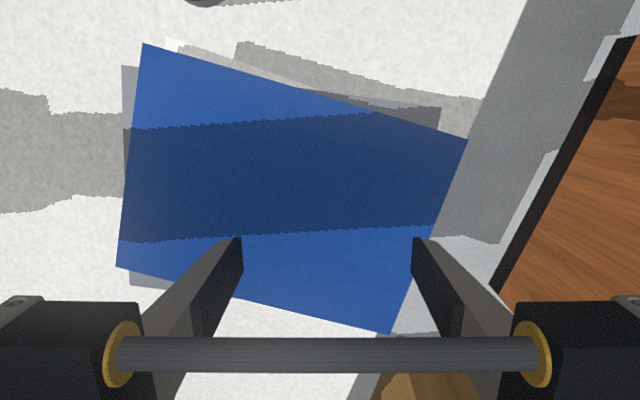

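The top view shows the wooden ridge block at about (420,224), with turquoise look-alikes at (463,193), (398,270) and (445,279). The knob block is in the left bay at (280,208) and the card in the right bay at (322,222). Next I'll measure them.

```bash
cat > h.py <<'E'
from cell import robot, grip, kin, viewer
import numpy as np, cv2
from scipy.spatial.transform import Rotation as Rn
def cam(n):
    i=viewer.camera_info(n); return np.array(i["camera_matrix"]),i["k1"],np.array(i["R"]),np.array(i["t"])
def project(X,c):
    K,k,R,t=c; Y=np.atleast_2d(X)@R.T+t; s=Y[:,:2]/Y[:,2:]; s=s*(1+k*(s**2).sum(1,keepdims=True))
    return s*[K[0,0],K[1,1]]+K[:2,2]
def world(p,c): return c[2].T@(np.array(p)-c[3])
def backproj(uv,z,c):
    K,k,R,t=c; d=np.array([k,0,0,0,0.])
    s=cv2.undistortPoints(np.asarray(uv,float).reshape(-1,1,2),K,d).reshape(-1,2)
    D=np.c_[s,np.ones(len(s))]@R; C=-R.T@t
    return C+D*((z-C[2])/D[:,2])[:,None]
def rot(yaw):  # tool x down, tool y (jaw) along yaw direction
    y=np.array([np.cos(yaw),np.sin(yaw),0]); x=np.array([0,0,-1.]); return Rn.from_matrix(np.c_[x,y,np.cross(x,y)]).as_rotvec()
E
python3 - <<'E'
from h import *
np.set_printoptions(precision=1,suppress=True)
for n in ["top","scene"]:
    viewer.read_camera(n); c=cam(n)
    for o in ["block","jig","card","knob_block","seat_right","seat_left","tip_right","short_tin","ink_jar","spray_can","tall_tin","roller","eraser"]:
        for d in viewer.pinpoint(o,n)[:4]:
            w=world(d["at"],c); print(n,o,round(d["confidence"],2),w,project(w,c)[0])
E
```

```text
top block 0.94 [ 344.2 -295.6    0.6] [443.4 278.3]
top block 0.78 [ 364.5 -167.9    5.3] [396.9 271.2]
top block 0.76 [ 490.4 -234.4   -1.4] [420.3 224.6]
top block 0.7 [758.1 197.6  -1.3] [263.9 128.5]
top jig 0.48 [ 362.3 -434.2   -4.2] [492.6 271.1]
top card 0.58 [502.8  49.3   9.6] [316.5 219.9]
top knob_block 0.66 [535.7 148.6   9.9] [280.1 207.7]
top seat_right 0.67 [576.6  27.4   9.4] [324.7 192.8]
top seat_left 0.57 [597.1 138.9   7.9] [283.9 185.4]
top tip_right 0.58 [575.5  29.5   9.8] [323.9 193.2]
top tip_right 0.57 [558.6  34.2  29.2] [322.  198.8]
top short_tin 0.71 [ 699.5 -319.5   -0.8] [449.4 149.3]
top ink_jar 0.66 [ 740.6 -203.2   -1.3] [407.6 134.6]
top spray_can 0.65 [ 363.6 -433.5   -3.5] [492.5 270.7]
top spray_can 0.59 [416.1 461.9  -0.3] [167.2 251. ]
top tall_tin 0.55 [760.2 200.2  -3. ] [263.1 127.8]
top roller 0.72 [560.8 449.6  -0.3] [172.9 198.7]
top eraser 0.61 [777.3  57.2   1.7] [314.1 121.3]
scene block 0.86 [ 364.8 -166.6    2.6] [317.  161.2]
scene block 0.67 [ 569.4 -349.3   -3.7] [236.  164.8]
scene block 0.62 [ 485.2 -230.    -4.2] [278.4 169.1
[... 429 characters left out ...]
ft 0.65 [599.3 135.9   4.9] [339.6 237.4]
scene tip_right 0.53 [557.   33.   24.9] [322.  206.8]
scene tip_right 0.47 [597.3 132.1   7.8] [339.1 235.6]
scene short_tin 0.8 [ 707.2 -320.1    5.3] [205.3 182.6]
scene short_tin 0.32 [541.7  95.2  -1.1] [341.9 221.7]
scene ink_jar 0.72 [ 736.7 -205.4    1.9] [219.1 203.8]
scene ink_jar 0.38 [526.5 147.8   4.8] [360.5 226.5]
scene spray_can 0.77 [420.  462.7   3.5] [490.4 267.6]
scene spray_can 0.74 [ 358.6 -433.9   -0.5] [267.3 134.9]
scene tall_tin 0.63 [758.2 196.9  -1.9] [314.5 286.7]
scene tall_tin 0.56 [ 704.9 -319.6    5.1] [206.  182.4]
scene roller 0.66 [557.4 448.9   2.9] [458.7 297.6]
scene eraser 0.73 [781.3  58.1  -0.9] [266.9 260. ]
```

```bash
python3 - <<'E'
from h import *
np.set_printoptions(precision=3,suppress=True)
s=robot.observe(); p=s["tcp_pos"]
robot.servo_line([p[0],p[1],320],feed=250)
print(Rn.from_rotvec(s["tcp_rot"]).as_matrix())
# choose yaw near present
robot.movep([470,-232,320],rot(0))
s=robot.observe(); print(s["t"],s["tcp_pos"],s["joints"])
im=viewer.read_camera("wrist"); cv2.imwrite("pics/w1.png",im[:,:,::-1])
c=cam("wrist"); print("cam centre",-c[2].T@c[3],c[2])
for d in viewer.pinpoint("block","wrist"): print(d["confidence"],world(d["at"],c))
for d in viewer.silhouettes("block","wrist"):
    m=d["mask"]; ys,xs=np.nonzero(m); print(d["confidence"],m.sum(),xs.mean(),ys.mean())
print(robot.observe()["t"])
E
```

```text
[[-0.     0.325 -0.946]
 [-0.    -0.946 -0.325]
 [-1.     0.     0.   ]]
3.8167 [ 469.483 -233.723  319.826] [ 0.811  0.199 -0.475  1.754  0.097  1.212  0.306]
cam centre [ 468.976 -151.996  489.32 ] [[ 1.    -0.004 -0.001]
 [-0.003 -0.957  0.289]
 [-0.002 -0.289 -0.957]]
0.76 [ 367.741 -171.295    2.04 ]
0.76 [ 568.599 -350.434   -2.725]
0.71 [ 486.524 -231.893   -0.177]
0.62 [ 345.096 -295.609    1.006]
0.94 2569 251.06111327364732 109.0875827170105
0.9 2055 396.2564476885645 233.35425790754257
0.72 2162 341.66975023126736 155.38436632747457
0.58 2220 241.0792792792793 199.7662162162162
3.9667
```

View pics/w1.png

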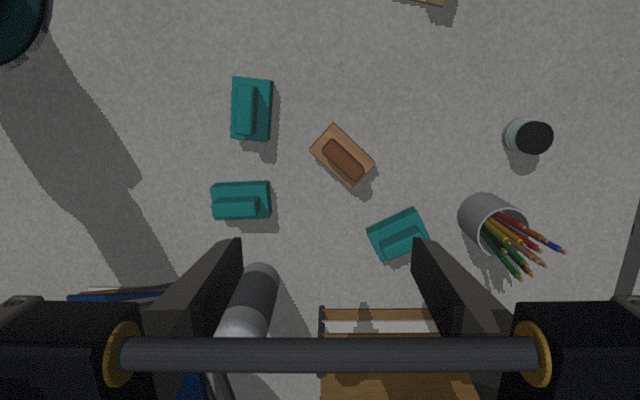

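The target block is at about (342,155) in the wrist view, long axis running from upper left to lower right, upright with its ridge up. I'll fit its pose and the jig's.

```bash
cat >> h.py <<'E'
from scipy.optimize import minimize
def boxpts(cx,cy,z0,lx,ly,lz): return np.array([[cx+a*lx/2,cy+b*ly/2,z0+e*lz] for a in(-1,1) for b in(-1,1) for e in(0,1)])
BLK=[boxpts(0,0,0,80,50,28),boxpts(0,0,28,60,22,34)]
def render(x,y,z,yaw,c,parts=BLK,sub=4):
    Rz=Rn.from_euler("z",yaw).as_matrix(); m=np.zeros((400*sub,640*sub),np.uint8)
    for P in parts:
        q=project(P@Rz.T+[x,y,z],c); h=cv2.convexHull(((q+0.5)*sub).astype(np.int32)); cv2.fillConvexPoly(m,h,1)
    return cv2.resize(m*255,(640,400),interpolation=cv2.INTER_AREA)/255.
def fit(views,x0,z=0,parts=BLK):
    best=None
    def cost(p):
        t=0
        for m,c in views:
            r=render(p[0],p[1],z,p[2]/40,c,parts); t+=1-np.minimum(r,m).sum()/np.maximum(r,m).sum()
        return t/len(views)
    for yaw in x0[2]:
        s=np.array([[x0[0],x0[1],yaw*40]]+[[x0[0]+a,x0[1]+b,yaw*40+d] for a,b,d in((8,0,0),(0,8,0),(0,0,8))])
        r=minimize(cost,s[0],method="Nelder-Mead",options=dict(initial_simplex=s,xatol=.05,fatol=1e-5,maxiter=200))
        if best is None or r.fun<best.fun: best=r
    return best.x[0],best.x[1],best.x[2]/40,best.fun
def maskat(name,camn,uv):
    L=[d for d in viewer.silhouettes(name,camn)]
    L=[d for d in L if cv2.distanceTransform((~d["mask"]).astype(np.uint8),cv2.DIST_L2,3)[int(uv[1]),int(uv[0])]<6 and d["mask"].sum()<9000]
    return L[0]["mask"].astype(float) if L else None
E
python3 - <<'E'
from h import *
np.set_printoptions(precision=3,suppress=True)
V=[]
for n in ["wrist","top","scene"]:
    viewer.read_camera(n); c=cam(n); uv=project([487,-232,30],c)[0]
    m=maskat("block",n,uv)
    if m is None: print("none",n); continue
    V.append((m,c)); print(n,m.sum(),fit([(m,c)],(487,-232,[-.4,-.8,-1.2])))
print("all",fit(V,(487,-232,[-.5,-.8,-1.1])))
print(robot.observe()["t"])
E
```

```text
wrist 2170.0 (np.float64(489.0581791711122), np.float64(-230.06075912589543), np.float64(-0.735194373793375), np.float64(0.05568168567763887))
top 585.0 (np.float64(488.8151242605453), np.float64(-229.99886000728742), np.float64(-0.7517807530114027), np.float64(0.06985555590521442))
scene 535.0 (np.float64(487.8602264784446), np.float64(-228.61207250186644), np.float64(-0.8164632780004485), np.float64(0.07545502487136724))
all (np.float64(488.4843722370152), np.float64(-229.6231857820007), np.float64(-0.7704361167422538), np.float64(0.07269647458778054))
4.2667
```

```bash
python3 - <<'E'
from h import *
np.set_printoptions(precision=3,suppress=True)
for p,y in [((489,-230,33),.826),((489,-230,33),.826-np.pi),((510,30,60),1.37),((510,30,60),1.37-np.pi),((540,-50,320),.4),((540,-50,320),1.37)]:
    print(p,y,kin.ik(list(p),rot(y)))
robot.movep([520,-45,320],rot(0.4))
robot.hold(0.2)
s=robot.observe(); print(s["t"],s["tcp_pos"],s["joints"])
im=viewer.read_camera("wrist"); cv2.imwrite("pics/w2.png",im[:,:,::-1])
c=cam("wrist")
for o in ["seat_right","seat_left","tip_right","tip_left","card","jig","knob_block"]:
  for d in viewer.pinpoint(o,"wrist")[:2]: w=world(d["at"],c);print(o,d["confidence"],w,project(w,c)[0])
print(robot.observe()["t"])
E
```

```text
(489, -230, 33) 0.826 [ 0.718  0.595 -0.43   1.967  0.391  0.66   0.867]
(489, -230, 33) -2.315592653589793 [ 0.442  0.549 -0.081  1.985  0.074  0.61  -2.003]
(510, 30, 60) 1.37 [ 0.384  0.56  -0.631  2.018  0.497  0.718  0.812]
(510, 30, 60) -1.771592653589793 [ 0.125  0.487 -0.305  2.035  0.234  0.652 -2.104]
(540, -50, 320) 0.4 [ 0.57   0.261 -0.646  1.707  0.166  1.229  0.285]
(540, -50, 320) 1.37 [ 0.657  0.285 -0.759  1.702  0.206  1.237  1.22 ]
5.2583 [519.845 -47.245 319.797] [ 0.588  0.221 -0.651  1.751  0.142  1.217  0.295]
seat_right 0.93 [575.552  30.465   9.262] [386.749 121.145]
seat_left 0.6 [595.414 135.601   7.608] [434.712  51.539]
tip_right 0.82 [554.984  32.474  25.111] [375.303 114.344]
tip_left 0.66 [577.869 140.23   27.258] [428.661  39.975]
card 0.85 [510.348  40.706   6.975] [345.941  94.711]
jig 0.79 [541.077  90.069   0.895] [381.52   68.644]
jig 0.37 [ 698.986 -324.43    -5.206] [360.798 342.976]
knob_block 0.58 [534.375 149.878   4.371] [396.909  21.031]
5.6583
```

View pics/w2.png

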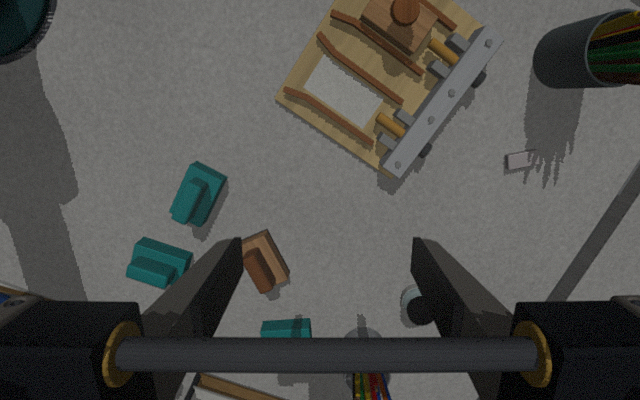

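The free bay is the right one (card at about (345,92), its plunger at (390,125)), and the knob block is in the left bay. I'll fit the jig pose and overlay it.

```bash
python3 - <<'E'
from h import *
np.set_printoptions(precision=4,suppress=True)
J=dict(sr=(45,-55),sl=(45,55),tr=(27,-55),tl=(27,55),j=(0,0))
obs=[("sr",576.6,27.4),("sr",573.7,28.2),("sr",575.55,30.47),("sl",597.1,138.9),("sl",599.3,135.9),("sl",595.4,135.6),("tr",558.6,34.2),("tr",557,33),("tr",555,32.5),("tl",577.9,140.2),("j",543.5,95.6),("j",541.1,90.1)]
from scipy.optimize import least_squares
def T(p,q): c,s=np.cos(p[2]),np.sin(p[2]); return np.array([p[0]+c*q[0]-s*q[1],p[1]+s*q[0]+c*q[1]])
r=least_squares(lambda p:np.concatenate([(T(p,J[k])-[x,y])/np.array([1,1]) for k,x,y in obs]),[540,92,-.2],loss="soft_l1")
p=r.x; print(p, r.fun.reshape(-1,2))
np.save("jig.npy",p)
parts=[boxpts(0,0,0,200,230,8),boxpts(83,0,0,30,230,44)]
V=[]
for n in ["wrist","top","scene"]:
    im=viewer.read_camera(n)[:,:,::-1].copy(); c=cam(n); uv=project([p[0],p[1],8],c)[0]
    S=viewer.silhouettes("jig",n)
    S=[d for d in S if d["mask"].sum()>3000]
    for d in S: print(n,d["confidence"],d["mask"].sum(),np.argwhere(d["mask"]).mean(0)[::-1],uv)
    big=cv2.resize(im,(1280,800),interpolation=cv2.INTER_CUBIC)
    Rz=Rn.from_euler("z",p[2]).as_matrix()
    for poly in [[(-100,-115,8),(100,-115,8),(100,115,8),(-100,115,8)],[(45,-84,8),(45,-26,8),(-65,-26,8),(-65,-84,8)],[(68,-115,44),(98,-115,44),(98,115,44),(68,115,44)]]:
        q=project(np.array(poly,float)@Rz.T+[p[0],p[1],0],c)
        cv2.polylines(big,[((q+.5)*2).astype(int)],True,(0,0,255),1)
    cx,cy=(uv*2).astype(int); x0=max(0,cx-250);y0=max(0,cy-200)
    cv2.imwrite(f"pics/j_{n}.png",cv2.resize(big[y0:y0+400,x0:x0+500],(750,600)))
    if S: 
        m=S[0]["mask"].astype(np.uint8); cs,_=cv2.findContours(m,0,2); 
        print(fit([(m.astype(float),c)],(p[0],p[1],[p[2]]),0,parts))
E
```

```text
[541.8038  91.8383  -0.2006] [[-1.6556  1.5757]
 [ 1.2444  0.7757]
 [-0.6056 -1.4943]
 [-0.2409 -2.1293]
 [-2.4409  0.8707]
 [ 1.4591  1.1707]
 [-1.2947 -1.6382]
 [ 0.3053 -0.4382]
 [ 2.3053  0.0618]
 [ 1.3199  0.1567]
 [-1.6962 -3.7617]
 [ 0.7038  1.7383]]
wrist 0.81 20341 [391.5175  81.6906] [382.9282  68.6914]
(np.float64(542.0319012414792), np.float64(90.36145668026364), np.float64(-0.1990156487367481), np.float64(0.24304164358504388))
top 0.62 4731 [298.3346 204.4692] [300.9672 205.5613]
(np.float64(540.7333355516419), np.float64(90.88072402400445), np.float64(-0.1995687673996906), np.float64(0.2809250407860665))
scene 0.65 3132 [339.325  221.8707] [341.1452 218.6455]
(np.float64(538.2840331321709), np.float64(91.00481646449148), np.float64(-0.18178047380467807), np.float64(0.2914009094751805))
```

View pics/j_wrist.png

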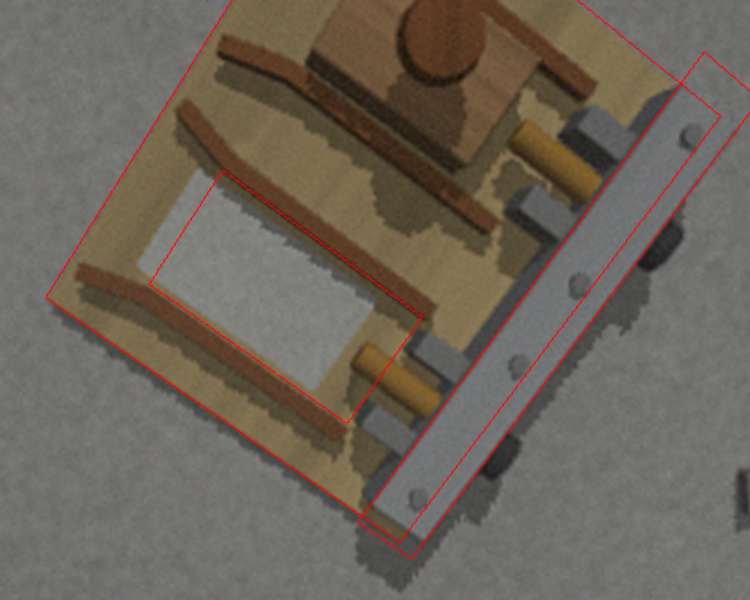

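View pics/j_top.png

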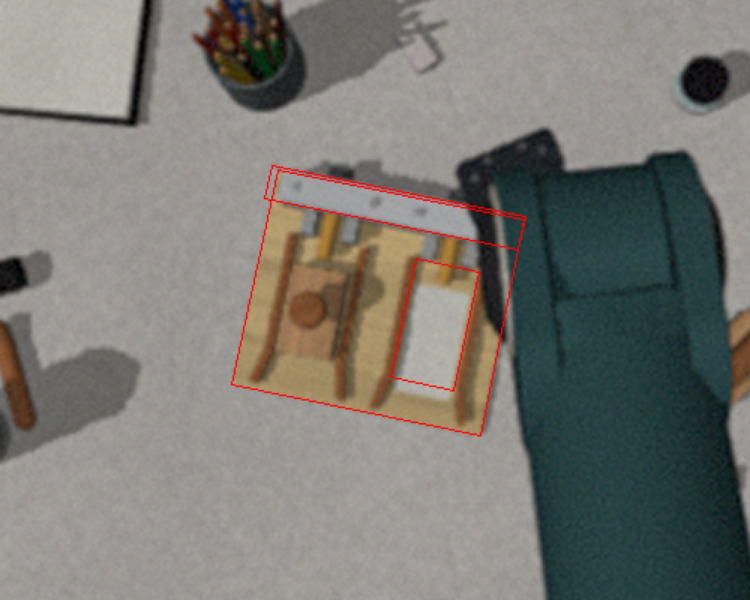

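Overlay matches to about a millimetre: jig at (541.8, 91.5), yaw -0.20. The arm settles about 2 mm off the commanded y, so I'll compensate for that and then pick.

```bash
cat >> h.py <<'E'
def line_c(p,feed,rv,n=2):
    "line, then correct the steady offset"
    cmd=np.array(p,float); robot.servo_line(list(cmd),feed=feed,rotation=rv)
    for _ in range(n-1):
        robot.hold(0.15); e=np.array(p)-robot.observe()["tcp_pos"]
        if np.linalg.norm(e)<0.4: break
        cmd=cmd+np.clip(e,-4,4); robot.servo_line(list(cmd),feed=30,rotation=rv)
    return cmd
E
python3 - <<'E'
from h import *
np.set_printoptions(precision=3,suppress=True)
rv=rot(.826)
grip(0.6)
robot.movep([488.8,-230,130],rv)
cmd=line_c([488.8,-230,85],100,rv,3)
s=robot.observe(); print(s["t"],s["tcp_pos"],cmd,s["contact_force"], s["grip_width"])
im=viewer.read_camera("wrist"); cv2.imwrite("pics/w3.png",im[:,:,::-1])
E
```

```text
9.0917 [ 488.892 -229.928   84.938] [ 488.76  -229.906   84.887] [ 0.278 -0.222 -0.063] 0.5953315452956057
```

View pics/w3.png

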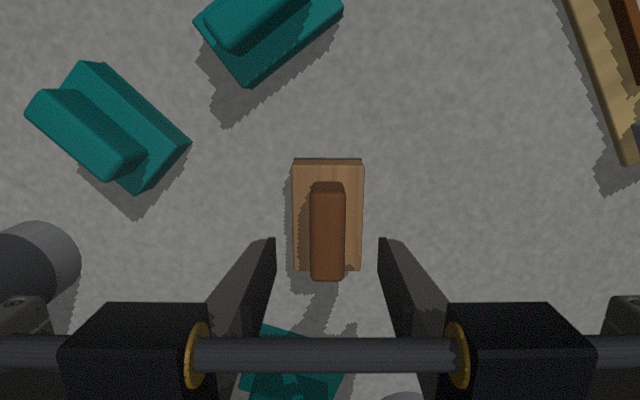

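The ridge sits centred between the fingers (about (327,230)) and is aligned. I'll descend and grip.

```bash
python3 - <<'E'
from h import *
np.set_printoptions(precision=3,suppress=True)
rv=rot(.826)
robot.servo_line([488.8,-230,32],feed=80,rotation=rv)
grip(0.0,35)
s=robot.observe(); print(s["t"],s["tcp_pos"],s["contact_force"], s["grip_width"]*92)
robot.servo_line([488.8,-230,160],feed=150,rotation=rv)
s=robot.observe(); print(s["t"],s["tcp_pos"],s["contact_force"], s["grip_width"]*92)
P=np.array([541.8,91.4]);Rz=Rn.from_euler("z",-.2).as_matrix()[:2,:2]
q=P+Rz@[-28,-55]; print(q)
rp=rot(np.pi/2-.2)
robot.movep([q[0],q[1],160],rp)
cmd=line_c([q[0],q[1],90],150,rp,3)
s=robot.observe(); print(s["t"],s["tcp_pos"],cmd,s["contact_force"],s["wrist_torque"], s["grip_width"]*92)
for n in ["wrist","scene","top"]:
    im=viewer.read_camera(n); cv2.imwrite(f"pics/{n}4.png",im[:,:,::-1])
E
```

```text
10.55 [ 488.906 -230.043   32.198] [-0.541  0.032  1.844] 22.304097888881195
11.55 [ 488.049 -229.811  159.077] [-0.15  -0.067 -2.519] 21.645424396728565
[503.431  43.059]
14.025 [503.527  43.099  89.934] [503.382  43.067  89.854] [-0.261 -0.165 -1.883] [ 0.053 -0.172  0.026] 21.94958268396155
```

View pics/wrist4.png

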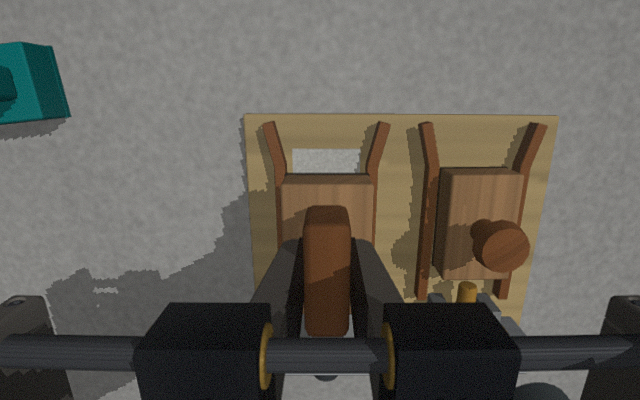

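View pics/scene4.png

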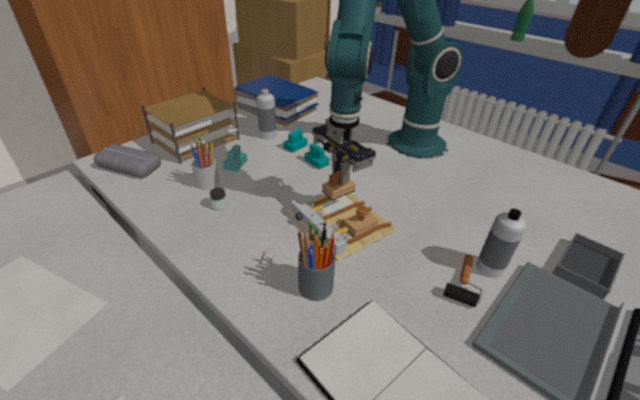

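The block is held level and lines up with the card bay (block x from about 278 to 377, card 293 to 367). I'll lower it, watching the force.

```bash
python3 - <<'E'
from h import *
np.set_printoptions(precision=2,suppress=True)
rp=rot(np.pi/2-.2); q=[503.43,43.06]
robot.servo_line([q[0],q[1],50],feed=80,rotation=rp); robot.hold(.1)
f0=robot.observe()["contact_force"]; print(f0)
for z in np.arange(45,36,-1.0):
    robot.servo_line([q[0],q[1],z],feed=25,rotation=rp)
    s=robot.observe(); d=s["contact_force"]-f0; print(z,s["tcp_pos"],d,s["wrist_torque"])
    if d[2]>3.5: break
print(s["t"])
for n in ["wrist","scene"]:
    im=viewer.read_camera(n); cv2.imwrite(f"pics/{n}5.png",im[:,:,::-1])
E
```

```text
[ 0.32 -0.48 -1.88]
45.0 [503.34  42.95  44.93] [-0.83  0.7   0.72] [ 0.01 -0.21  0.01]
44.0 [503.42  43.07  43.99] [-0.82  0.19  0.1 ] [ 0.09 -0.18  0.02]
43.0 [503.37  43.05  42.94] [-0.5   0.35 -0.6 ] [ 0.03 -0.1   0.02]
42.0 [503.37  43.09  41.93] [ 0.13 -0.12 -0.14] [-0.02 -0.17 -0.02]
41.0 [503.36  43.07  40.93] [-0.68  0.51 -0.26] [ 0.02 -0.11 -0.02]
40.0 [503.67  43.13  40.18] [-1.07  0.68  2.64] [ 0.04 -0.08 -0.07]
39.0 [503.71  43.12  40.17] [-3.91 -0.63 15.17] [-0.07  0.72  0.01]
16.775
```

View pics/wrist5.png

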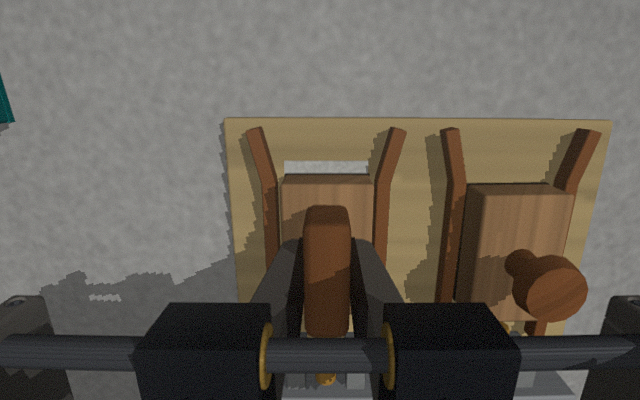

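The block is flat on the floor (contact at TCP z 40.2), inside both rails. I'll ease the down-force, firm up the grip and push along the bay with force feedback.

```bash
python3 - <<'E'
from h import *
np.set_printoptions(precision=2,suppress=True)
rp=rot(np.pi/2-.2); q=np.array([503.43,43.06]); u=np.array([np.cos(.2),-np.sin(.2)]); v=np.array([np.sin(.2),np.cos(.2)])
z=39.9
robot.servo_line([q[0],q[1],z],feed=25,rotation=rp)
grip(0.0,55); robot.hold(.1)
s=robot.observe(); print(s["contact_force"],s["tcp_pos"])
def go(d,feed):
    p=q+d*u; robot.servo_line([p[0],p[1],z],feed=feed,rotation=rp); s=robot.observe()
    f=s["contact_force"]; fx=-(f[:2]@u); print("d%.1f act%.2f lat%.2f z%.2f push%.1f lat%.1f fz%.1f"%(d,(s["tcp_pos"][:2]-q)@u,(s["tcp_pos"][:2]-q)@v,s["tcp_pos"][2],fx,f[:2]@v,f[2])); return fx
d=0; last=0
for d in [5,10,13,15,17,19,21,23]:
    fx=go(d,30)
    if fx>16: break
while fx<17 and d<32:
    d+=.5; fx=go(d,12)
robot.hold(.2); s=robot.observe(); f=s["contact_force"]; print(s["t"],-(f[:2]@u),f,s["wrist_torque"],s["tcp_pos"],s["grip_width"]*92)
for n in ["wrist","scene","top"]:
    im=viewer.read_camera(n); cv2.imwrite(f"pics/{n}6.png",im[:,:,::-1])
E
```

```text
[-1.5  -0.83  6.09] [503.62  43.09  40.19]
d5.0 act4.97 lat0.36 z40.18 push3.0 lat-0.6 fz6.1
d10.0 act9.94 lat0.49 z40.20 push2.2 lat0.6 fz6.3
d13.0 act12.65 lat0.50 z40.19 push3.4 lat0.9 fz7.0
d15.0 act14.36 lat0.53 z40.21 push4.4 lat0.6 fz7.3
d17.0 act15.24 lat0.54 z40.23 push7.8 lat0.1 fz11.8
d19.0 act16.49 lat0.54 z40.27 push9.2 lat-0.8 fz13.8
d21.0 act18.19 lat0.53 z40.25 push10.8 lat-1.1 fz14.7
d23.0 act19.88 lat0.56 z40.30 push11.2 lat-0.4 fz16.2
d23.5 act19.92 lat0.53 z40.32 push11.7 lat-1.5 fz17.6
d24.0 act20.37 lat0.53 z40.33 push12.1 lat-0.2 fz17.8
d24.5 act20.82 lat0.52 z40.33 push12.8 lat-0.2 fz17.4
d25.0 act21.26 lat0.57 z40.34 push12.0 lat-0.5 fz18.5
d25.5 act21.70 lat0.51 z40.34 push12.3 lat-1.1 fz18.0
d26.0 act22.12 lat0.50 z40.34 push13.1 lat-1.4 fz19.0
d26.5 act22.57 lat0.51 z40.35 push13.1 lat-1.9 fz18.5
d27.0 act22.97 lat0.56 z40.34 push12.7 lat-0.5 fz18.4
d27.5 act23.42 lat0.53 z40.35 push13.4 lat-1.1 fz18.7
d28.0 act23.88 lat0.52 z40.35 push13.5 lat-1.9 fz19.5
d28.5 act24.30 lat0.48 z40.35 push13.8 lat-0.3 fz19.5
d29.0 act24.74 lat0.51 z40.35 push15.0 lat-1.3 fz19.2
d29.5 act25.20 lat0.52 z40.38 push13.5 lat-0.5 fz20.3
d30.0 act25.60 lat0.54 z40.38 push14.9 lat-1.6 fz19.6
d30.5 act26.04 lat0.54 z40.37 push15.4 lat-1.5 fz21.2
d31.0 act26.47 lat0.55 z40.38 push15.8 lat-1.0 fz20.5
d31.5 act26.93 lat0.51 z40.39 push15.5 lat-1.3 fz20.9
d32.0 act27.38 lat0.51 z40.39 push15.1 lat-1.1 fz21.3
24.275 14.761424175861078 [-14.74   1.6   20.45] [ 0.58  3.07 -0.04] [530.32  38.15  40.38] 21.519415485383185
```

View pics/wrist6.png

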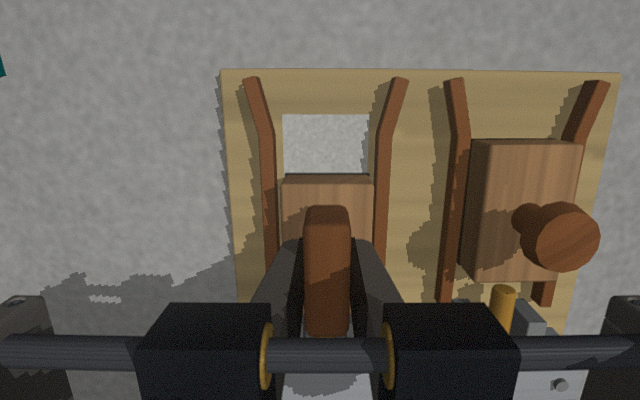

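The force is still following the spring slope (0.3 N/mm), so it isn't on the stops yet. Expected seat is about 32 mm of travel. I'll continue in small steps until the force rises sharply.

```bash
python3 - <<'E'
from h import *
np.set_printoptions(precision=2,suppress=True)
rp=rot(np.pi/2-.2); q=np.array([503.43,43.06]); u=np.array([np.cos(.2),-np.sin(.2)]); v=np.array([np.sin(.2),np.cos(.2)])
z=39.9
def go(d,feed):
    p=q+d*u; robot.servo_line([p[0],p[1],z],feed=feed,rotation=rp); s=robot.observe()
    f=s["contact_force"]; fx=-(f[:2]@u); print("d%.1f act%.2f lat%.2f z%.2f push%.1f lat%.1f fz%.1f"%(d,(s["tcp_pos"][:2]-q)@u,(s["tcp_pos"][:2]-q)@v,s["tcp_pos"][2],fx,f[:2]@v,f[2])); return fx
d=32
while d<48:
    d+=.6; fx=go(d,10)
    if fx>29: break
robot.hold(.3); s=robot.observe(); f=s["contact_force"]; print(s["t"],d,-(f[:2]@u),f,s["wrist_torque"],s["tcp_pos"],s["grip_width"]*92)
for n in ["wrist","scene","top"]:
    im=viewer.read_camera(n); cv2.imwrite(f"pics/{n}7.png",im[:,:,::-1])
    c=cam(n)
    for o in ["block","tip_right","knob_block"]:
        for r in viewer.pinpoint(o,n):
            w=world(r["at"],c)
            if np.linalg.norm(w[:2]-[540,70])<100: print(n,o,r["confidence"],w,"jig",(w[:2]-[541.8,91.4])@u,(w[:2]-[541.8,91.4])@v)
print(robot.observe()["t"])
E
```

```text
d32.6 act27.89 lat0.52 z40.38 push15.7 lat-0.5 fz20.8
d33.2 act28.46 lat0.49 z40.40 push15.4 lat-0.9 fz21.1
d33.8 act28.93 lat0.51 z40.39 push15.5 lat-1.3 fz21.2
d34.4 act29.45 lat0.52 z40.38 push16.2 lat-1.8 fz22.0
d35.0 act29.98 lat0.49 z40.39 push15.8 lat-1.4 fz22.4
d35.6 act30.50 lat0.52 z40.42 push17.0 lat-0.5 fz22.4
d36.2 act31.04 lat0.53 z40.42 push16.8 lat-1.7 fz23.0
d36.8 act31.58 lat0.52 z40.43 push17.2 lat-1.8 fz23.6
d37.4 act32.06 lat0.49 z40.41 push17.6 lat-1.2 fz23.1
d38.0 act32.61 lat0.51 z40.44 push17.3 lat-2.7 fz23.9
d38.6 act32.97 lat0.50 z40.43 push18.0 lat-2.0 fz24.1
d39.2 act33.01 lat0.53 z40.45 push20.0 lat-1.4 fz25.1
d39.8 act33.04 lat0.53 z40.47 push21.6 lat-1.7 fz27.6
d40.4 act33.07 lat0.52 z40.49 push22.4 lat-2.0 fz30.2
d41.0 act33.08 lat0.54 z40.53 push24.2 lat-1.9 fz31.2
d41.6 act33.13 lat0.54 z40.53 push25.4 lat-2.8 fz32.1
d42.2 act33.17 lat0.53 z40.53 push27.8 lat-3.3 fz34.6
d42.8 act33.20 lat0.54 z40.54 push28.5 lat-3.4 fz36.6
d43.4 act33.24 lat0.52 z40.54 push30.6 lat-3.3 fz38.4
29.475 43.40000000000003 30.87259528425076 [-30.9    2.94  37.03] [ 0.91  6.27 -0.17] [536.13  36.93  40.54] 21.59348526410932
wrist block 0.83 [536.39  34.79   7.35] jig 5.944628553196919 -56.560041844196924
wrist knob_block 0.56 [531.76 148.11   3.83] jig -21.110928976745885 53.58461619430702
scene block 0.56 [534.25  36.28   5.47] jig 3.5480028628768365 -55.5257680189559
scene knob_block 0.94 [530.97 148.87   6.38] jig -22.031579179008187 54.171685130199094
top block 0.15 [534.69 149.93   8.57] jig -18.59810811674379 55.94814059017301
top knob_block 0.72 [535.75 148.92   9.05] jig -17.355659475635186 55.17613007495707
30.075
```

View pics/wrist7.png

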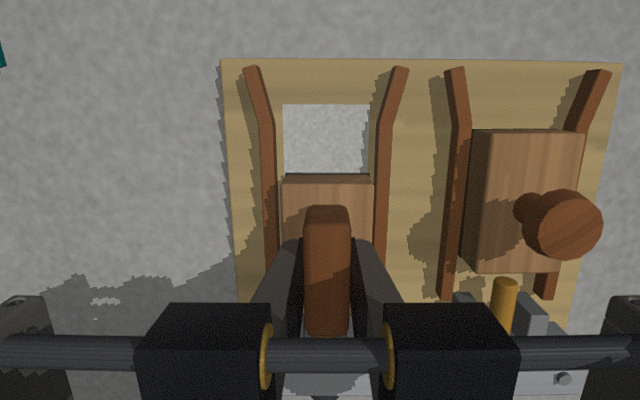

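```bash
python3 -c "
import cv2
a=cv2.imread('pics/scene7.png')[150:270,260:420]; cv2.imwrite('pics/s7z.png',cv2.resize(a,(800,600),interpolation=cv2.INTER_CUBIC))"
```

```text
(no output)
```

View pics/s7z.png

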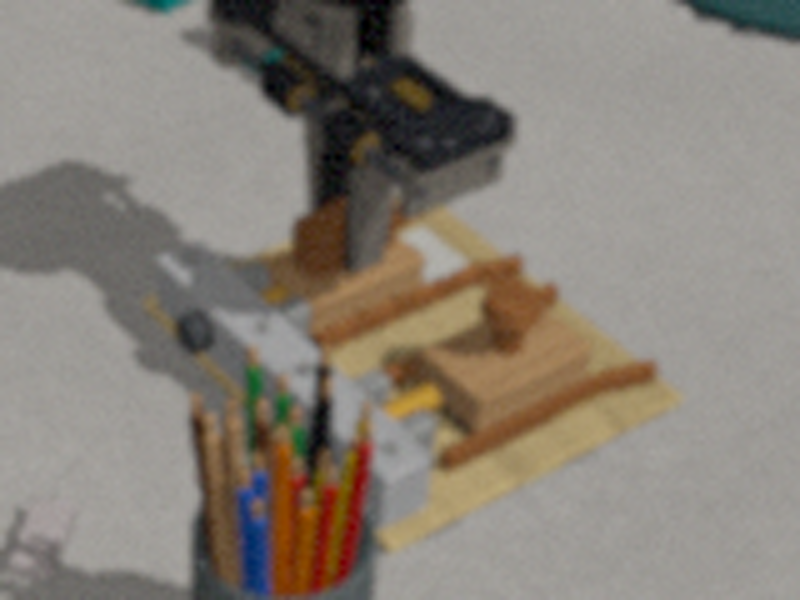

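```bash
python3 - <<'E'
from h import *
robot.hold(.4); s=robot.observe(); print(s["t"],s["contact_force"],s["tcp_pos"],abs(s["joint_velocities"]).max())
robot.job_done()
E
```

```text
30.475 [-31.23328293   2.80754708  36.53800487] [536.07906995  36.99339546  40.52606259] 0.0014124452240070993
the job is handed in; nothing more can be done
```

I set the wooden ridge-handled block face down in the right bay, the one with the card. I then pushed it against the plunger until it met the hard stops and handed the job in at 30.5 s, still gripping and pressing. No verdict is reported.

- **Pressing force:** the force followed the spring slope, then rose sharply after about 33 mm of travel, when the tool stopped advancing. I held at a steady push of about 31 N. I put roughly 7 to 13 N of that on the stops, going by how far the force rose past the spring. The down-force was about 37 N.
- **Block position:** the scene camera put the block at jig x about 3.5 mm and the wrist camera at about 5.9 mm; the nominal seated value is 5. Both put it within about 1.6 mm of the bay's middle line. The wrist picture shows it in line with the rails, and the arm was still.
- **Not confirmed:** none of the cameras picked out the plunger tip at the end, since the block hides it. The plunger travel is therefore inferred from the force curve and the position.
- **Weak reading:** the top camera's only block report near the jig had confidence 0.15 and lay on the knob block, so I ignored it.
- **Knob block and bystanders:** the knob block's readings agree with its starting position within 4 mm, which is the measuring error. I saw no bystander moved, but I did not re-measure them.

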